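Dry-fit the closing facets of four plywood cells

ROBOT

A 6-joint arm with a two-finger parallel gripper is mounted at the origin on a cart in front of the work surface, level with it; the furniture and walls round the work are solid. World frame = base frame: x ahead of the robot, y to its left, z up, the work surface at z = 0. Lengths are in m, angles in rad, forces in N, time in s.
With the tool pointing down it reaches from about 0.325 to 0.925 m from the base axis. Payload 3.1 kg.
Tool frame: the origin (TCP) lies midway between the tips of the shut fingers; the grasp point (between the pads) lies 19 mm behind it (bot.hold_point_z is the distance from the TCP to the grasp point, in m); z points along the fingers, y is the line along which they close (so a half turn about z gives the same grasp; the last joint's range is limited). The gripper opens to 85 mm and grips with 20 to 120 N. Pads are 22 mm wide; open, the fingers measure 114 mm over their backs; the gripper's body (76 mm by 85 mm) begins 54 mm behind the grasp point. The pads swing forward as they close: fully open they stand 13 mm farther back than shut.
Start: joints at [-1.401, 0.217, 1.613, -0, 1.311, -0.112], TCP at [0.174, -0.6, 0.231] pointing down, gripper open.
Joint ranges: [-2.75, 2.75], [-0.78, 2.1], [0.31, 2.55], [-1.13, 4.27], [0.13, 2.63], [-2.58, 2.58]. Speed limits (rad/s): [2.79, 2.79, 3.14, 3.14, 3.14, 3.14].

INTERFACE

Orientations are given as a unit quaternion [w, x, y, z].
In Python, from cell import get_obs, cams, job, bot gives the robot as it stands.
- The arm moves only by the tool step_arm, never from a script. Its argument "moves" is a list of rows, each an object of numbers: "x", "y", "z": the shift along the tool's x, y, z in mm; "rx", "ry", "rz": the turn, a rotation vector about the tool's x, y, z in degrees; "grip": the finger opening in mm, from 0 to 85.4. A call has 1 to 10 rows; each row is the pose to reach, as a shift and turn from the pose commanded when the call began, along the tool's axes at that moment; what a row does not reach only later rows make up. A row lasts 1/12 s, in which the tool goes at most 41.7 mm and 7.16 degrees, less where a joint would pass 70% of its speed; a pose out of reach is approached as far as the arm can. A call with a gripper value outside its range is refused whole. The fingers move at their own pace and stop on an object; "squeeze" is the grip in N (left out, the last holds). Time passes only in rows, so rows that repeat a pose let the fingers close. It gives the time, the measured TCP pose, the force, the opening and the grip force at its end, in the units of the state.
- get_obs(): the state, without advancing time (a new reading comes with each control period).
- cams.snapshot(name): name is "side" or "top" or "wrist"; returns a dict with "frame" (480x640x3 uint8, blue, green, red), "depth" (480x640 float32, m along the optical axis (not along the pixel's ray), 0 where there is no reading), "fx", "fy", "cx", "cy" (pixels), "dist" ([k1, k2, p1, p2, k3] as OpenCV has them; the pictures are not rectified), "view" (4x4, takes a point from world to camera coordinates); the wrist camera has in their place "T_tool_cam" (4x4, takes a point from camera to tool coordinates, whose origin is the TCP and whose axes are the flange's). Camera axes: x right, y up, looking along -z (the intrinsics and any distortion apply to the point x, -y, -z); pixel columns grow to the right and rows downward; lengths in m; the calibration is good to about 2 mm. A picture is of the moment at which its call begins: read the wrist's pose just before it.
- job.job_done(): hands the job in; it is judged then, once.
Trained networks look in a picture, given as the dict that the camera call returned (one of the last four; its "shot" number tells which), for a name from the list of things; names that differ only in an ending like _2 or _b are one class to them, and where a whole thing is asked for, a point or a joint stands for the part that bears it (a point fixed in the world has none). Each returns a list of dicts, best first, with "score" (0 to 1); they miss things now and then, are a little off and sometimes report something else, mostly with a low value. They report only what shows in the picture. A call takes as long as a camera call. They do not tell look-alikes from the thing itself.
- cams.recognise(picture, target): "centre" ([column, row] in pixels, amid what is visible of it).
- cams.outline_of(picture, target): "mask" (480x640 bool, what is visible of it) and "centre" ([column, row] in pixels, amid what is visible of it).
- cams.landmark_of(picture, target): "centre" ([column, row] in pixels: a listed point, or the origin of a listed thing).
The state is a dict: "t": time; "joint_positions": joint angles; "joint_vel": joint speeds; "tau": joint torques, N m; "position": TCP position; "tcp_rot": TCP orientation; "ft_force": force on the tool from outside, world axes, zero at the start; "wrist_torque": the same for the moment, N m; "gripper_width": opening from 0.0 (shut) to 1.0 (fully open); "grip_force": force on a finger pad.
Only numpy, scipy, OpenCV 4.12 (cv2) and the standard library are available. Lean on these libraries where they do the work, as an engineer would, in place of code of your own. Each camera call takes 0.05 s, during which the arm holds its last target. There are 200 camera calls.

TASK

Dry-fit the four open plywood cells before glueing: lower each loose facet by its grip block into the cell whose mouth has its shape, turned to match, until it lies level and fully home on the battens inside, and let go. Do not drop the facets, and leave the glue bottle and the roll of masking tape where they stand.

Things in the scene. Friction and masses are not known exactly. Their poses are not given: they have to be found in the camera images.
- facet_trapezoid: loose plywood facet, 12 mm thick, about 90 g; its underside is a trapezoid, clearly wider at one end: 76 mm side at its -x, 30 mm side at +x, 58 mm apart. Edges mitred 20 degrees: the top is 4.4 mm larger on every side. Pine grip mid-top, 20 mm thick (x), 40 long (y), from 12 to 48 mm above the underside: pinch it across the 20 mm. Origin: underside, below the grip's middle; z up.
- facet_square: loose plywood facet, 12 mm thick, about 90 g; its underside is a 60 mm square, sides along x and y. Edges mitred 20 degrees: the top is 4.4 mm larger on every side. Pine grip mid-top, 20 mm thick (x), 40 long (y), from 12 to 48 mm above the underside: pinch it across the 20 mm. Origin: underside, below the grip's middle; z up.
- facet_pentagon: loose plywood facet, 12 mm thick, about 90 g; its underside is a pentagon 68 mm long (x), 76 mm wide (y): a 48 mm side at its -x, the opposite corner at +x. Edges mitred 20 degrees: the top is 4.4 mm larger on every side. Pine grip mid-top, 20 mm thick (x), 40 long (y), from 12 to 48 mm above the underside: pinch it across the 20 mm. Origin: underside, below the grip's middle; z up.
- facet_hexagon: loose plywood facet, 12 mm thick, about 90 g; its underside is a stretched hexagon, 92 mm from corner to corner along y, 54 mm wide along x. Edges mitred 20 degrees: the top is 4.4 mm larger on every side. Pine grip mid-top, 20 mm thick (x), 40 long (y), from 12 to 48 mm above the underside: pinch it across the 20 mm. Origin: underside, below the grip's middle; z up.
- cell_trapezoid: open plywood cell, fixed, 62 mm tall, rim 91 x 124 mm (x by y); mouth up, shaped for facet_trapezoid (long side to -x). Walls lean in 20 degrees down to battens at 44 mm: seated, the facet's origin is 44 mm above this origin, x axes alike, top 6 mm below the rim, 3 mm play all round. At the rim the mouth is 9.5 mm wider per side than the facet's underside. Origin: underside, mid-mouth; z up.
- cell_square: open plywood cell, fixed, 62 mm tall, rim 93 x 93 mm (x by y); mouth up, shaped for facet_square (any quarter turn fits). Walls lean in 20 degrees down to battens at 44 mm: seated, the facet's origin is 44 mm above this origin, x axes alike, top 6 mm below the rim, 3 mm play all round. At the rim the mouth is 9.5 mm wider per side than the facet's underside. Origin: underside, mid-mouth; z up.
- cell_pentagon: open plywood cell, fixed, 62 mm tall, rim 105 x 115 mm (x by y); mouth up, shaped for facet_pentagon (48 mm side to -x). Walls lean in 20 degrees down to battens at 44 mm: seated, the facet's origin is 44 mm above this origin, x axes alike, top 6 mm below the rim, 3 mm play all round. At the rim the mouth is 9.5 mm wider per side than the facet's underside. Origin: underside, mid-mouth; z up.
- cell_hexagon: open plywood cell, fixed, 62 mm tall, rim 87 x 138 mm (x by y); mouth up, shaped for facet_hexagon (a half turn fits too). Walls lean in 20 degrees down to battens at 44 mm: seated, the facet's origin is 44 mm above this origin, x axes alike, top 6 mm below the rim, 3 mm play all round. At the rim the mouth is 9.5 mm wider per side than the facet's underside. Origin: underside, mid-mouth; z up.
- glue_bottle: bystander: upright white glue bottle with a red nozzle, 58 mm across, 176 mm tall; origin at the middle of its underside
- tape_roll: bystander: roll of masking tape lying flat, 104 mm across, 25 mm tall; origin at the middle of its underside
There are look-alikes about, which are no part of the job. What is shaped like the facet_square but red is not meant.

How it is judged:
At the end, for the whole second after the job is handed in: Each facet lies in the cell of its own shape: within 8 mm of its middle, underside 40 to 48 mm above the cell's underside (44 is home), level within 0.06 rad, released, at rest; glue bottle and tape within 30 mm of their starts (horizontal distance between facet_trapezoid and cell_trapezoid below 0.008 m and z of facet_trapezoid in the frame of cell_trapezoid between 0.04 and 0.048 m and angle between each of facet_trapezoid, facet_square, facet_pentagon, facet_hexagon's own z axis and vertical below 0.06 rad and linear speed of each of facet_trapezoid, facet_square, facet_pentagon, facet_hexagon below 0.02 m/s and horizontal distance between facet_square and cell_square below 0.008 m and z of facet_square in the frame of cell_square between 0.04 and 0.048 m and horizontal distance between facet_pentagon and cell_pentagon below 0.008 m and z of facet_pentagon in the frame of cell_pentagon between 0.04 and 0.048 m and horizontal distance between facet_hexagon and cell_hexagon below 0.008 m and z of facet_hexagon in the frame of cell_hexagon between 0.04 and 0.048 m and distance of each of glue_bottle, tape_roll from where it was at the start of the episode below 0.03 m); the robot touches nothing.
It fails at once if a facet is dropped (falls freely by more than about 25 mm) ((linear speed of facet_trapezoid above 0.7 m/s and contact force between facet_trapezoid and the fingers below 0.01 N and contact force between facet_trapezoid and the arm below 0.01 N) or (linear speed of facet_square above 0.7 m/s and contact force between facet_square and the fingers below 0.01 N and contact force between facet_square and the arm below 0.01 N) or (linear speed of facet_pentagon above 0.7 m/s and contact force between facet_pentagon and the fingers below 0.01 N and contact force between facet_pentagon and the arm below 0.01 N) or (linear speed of facet_hexagon above 0.7 m/s and contact force between facet_hexagon and the fingers below 0.01 N and contact force between facet_hexagon and the arm below 0.01 N)).
It fails at once if the glue bottle is shifted by more than 30 mm (distance of glue_bottle from where it was at the start of the episode above 0.03 m).
It fails at once if the masking tape is shifted by more than 30 mm (distance of tape_roll from where it was at the start of the episode above 0.03 m).
It fails at once if the glue bottle is tipped (angle between glue_bottle's own z axis and vertical above 0.35 rad).
It also fails if it takes over 96 s, if anything falls off the work surface, if the arm or the gripper's body presses on something with over 40 N, if the wrist force passes 120 N, or if a joint passes its speed limit or range.

## Working session

There is one attempt and no reset: what is moved stays moved. The work goes in short steps, Python scripts to look and compute and a tool call to move; the robot and the scene stay as the last step left them, time stands still between calls to the robot, and variables do not carry over. Pictures are saved under pics/ and viewed, at most 14 in all, crops included, and the job is handed in when it is done.

Besides the shell and the picture viewer there is one more tool, called after ">>>" as a command line: name --argument value ..., lists and objects as JSON in quotes. step_arm: Moves the arm, as the interface text tells. Its arguments: {"type":"object","properties":{"moves":{"type":"array","items":{"type":"object","properties":{"x":{"type":"number"},"y":{"type":"number"},"z":{"type":"number"},"rx":{"type":"number"},"ry":{"type":"number"},"rz":{"type":"number"},"grip":{"type":"number"}}}},"squeeze":{"type":"number"}},"required":["moves"]}

```bash
ls; mkdir -p pics; python3 - <<'E'
from cell import get_obs, cams, job, bot
import cv2,numpy as np
o=get_obs();print({k:o[k] for k in('t','position','tcp_rot','gripper_width')}, bot.hold_point_z)
for n in('top','side'):
    p=cams.snapshot(n);cv2.imwrite(f'pics/{n}0.png',p['frame']);print(n,p['fx'],p['cx'],p['cy'],p['dist'],np.round(p['view'],3).tolist())
    for s in('trapezoid','square','pentagon','hexagon'):
        for k in('facet_','cell_'):
            print(k+s,[(np.round(d['centre']).tolist(),round(d['score'],2)) for d in cams.landmark_of(p,k+s)][:4])
E
```

```text
pics
{'t': 0.0, 'position': array([ 0.17370889, -0.5995124 ,  0.22995555]), 'tcp_rot': array([-1.21029121e-03,  9.90084806e-01,  1.40465693e-01, -4.16569602e-05]), 'gripper_width': 1.0039212377484943} 0.0187
top 479.04085186689423 309.0516793971789 234.89318657326248 [-0.07220319  0.          0.          0.          0.        ] [[-0.012, -1.0, -0.003, -0.084], [0.994, -0.013, 0.112, -0.575], [-0.113, -0.001, 0.994, -1.284], [0.0, 0.0, 0.0, 1.0]]
facet_trapezoid [([312.0, 280.0], 0.61), ([382.0, 304.0], 0.59)]
cell_trapezoid [([312.0, 279.0], 0.95)]
facet_square [([319.0, 167.0], 0.76), ([392.0, 234.0], 0.74)]
cell_square [([311.0, 217.0], 0.55)]
facet_pentagon [([248.0, 218.0], 0.75), ([173.0, 300.0], 0.71)]
cell_pentagon [([184.0, 230.0], 0.68)]
facet_hexagon [([170.0, 302.0], 0.62)]
cell_hexagon [([240.0, 279.0], 0.7), ([380.0, 306.0], 0.31)]
side 463.00155638309224 317.8234985781754 240.5910120363741 [-0.11725265  0.          0.          0.          0.        ] [[-0.946, -0.323, 0.017, 0.513], [0.27, -0.761, 0.59, -0.243], [-0.178, 0.563, 0.807, -1.226], [0.0, 0.0, 0.0, 1.0]]
facet_trapezoid [([397.0, 220.0], 0.82)]
cell_trapezoid [([356.0, 254.0], 0.75)]
facet_square [([340.0, 190.0], 0.72), ([255.0, 229.0], 0.66)]
cell_square [([300.0, 241.0], 0.72)]
facet_pentagon [([279.0, 287.0], 0.66), ([396.0, 218.0], 0.35)]
cell_pentagon [([265.0, 353.0], 0.95)]
facet_hexagon [([336.0, 386.0], 0.8)]
cell_hexagon []
```

View pics/top0.png

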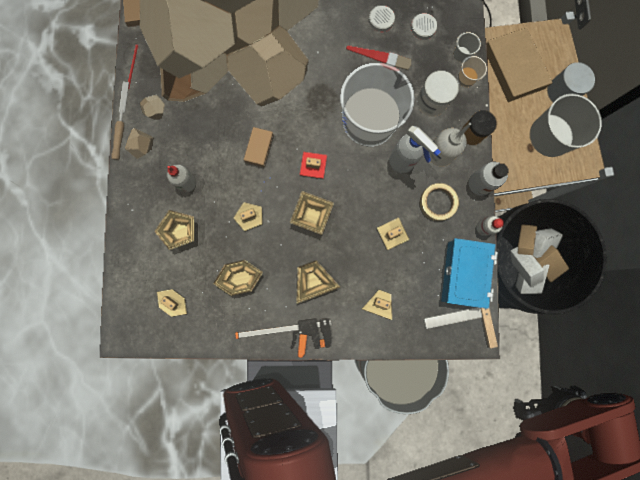

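View pics/side0.png

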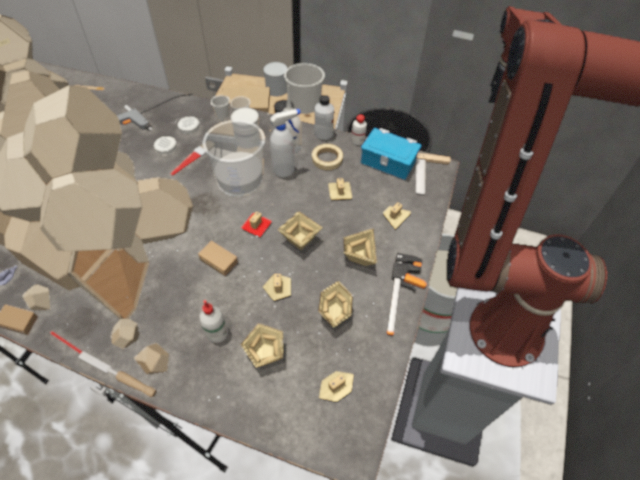

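The top view shows these facets: hexagon (172,303), pentagon (248,216), square (393,234) and trapezoid (381,304). The cells are pentagon (177,231), hexagon (239,278), square (313,213) and trapezoid (316,282). The red decoy is at (314,165), the glue bottle at (179,178) and the tape at (440,202). I'll turn these pixels into rough world positions next.

```bash
cat > h.py <<'E'
from cell import get_obs, cams, job, bot
import cv2,numpy as np
from scipy.spatial.transform import Rotation as R
def tool():
    o=get_obs();T=np.eye(4);q=o['tcp_rot'];T[:3,:3]=R.from_quat([q[1],q[2],q[3],q[0]]).as_matrix();T[:3,3]=o['position'];return T
def shot(n):
    T=tool();p=cams.snapshot(n)
    p['c2w']=T@p['T_tool_cam'] if n=='wrist' else np.linalg.inv(p['view']);return p
def world(p,px=None,depth=None):
    """world points for pixels (all by default), using depth along the axis"""
    K=np.array([[p['fx'],0,p['cx']],[0,p['fy'],p['cy']],[0,0,1]])
    if px is None:
        u,v=np.meshgrid(np.arange(640.),np.arange(480.));px=np.stack([u,v],-1).reshape(-1,2)
        depth=p['depth'].ravel()
    n=cv2.undistortPoints(np.asarray(px,float).reshape(-1,1,2),K,np.array(p['dist'],float)).reshape(-1,2)
    d=np.asarray(depth)[:,None]
    c=np.hstack([n[:,:1]*d,-n[:,1:]*d,-d])
    return c@p['c2w'][:3,:3].T+p['c2w'][:3,3]
E
python3 - <<'E'
from h import *
p=shot('top');W=world(p).reshape(480,640,3)
for n,(u,v) in dict(fh=(172,303),fp=(248,216),fs=(393,234),ft=(381,304),cp=(177,231),ch=(239,278),cs=(313,213),ct=(316,282),red=(314,165),glue=(179,178),tape=(440,180),b2=(490,226),brick=(258,145)).items():
    print(n,np.round(W[v-1:v+2,u-1:u+2].reshape(-1,3).mean(0),3))
T=tool();print(T.round(3).tolist())
w=cams.snapshot('wrist');print(w['T_tool_cam'].round(3).tolist(),w['fx'],w['cx'],w['cy'])
E
```

```text
fh [0.392 0.28  0.046]
fp [0.627 0.075 0.046]
fs [ 0.572 -0.32   0.047]
ft [ 0.384 -0.282  0.046]
cp [0.593 0.281 0.006]
ch [0.459 0.105 0.006]
cs [ 0.639 -0.103  0.007]
ct [ 0.445 -0.109  0.008]
red [ 0.768 -0.108  0.042]
glue [0.719 0.248 0.116]
tape [ 0.731 -0.469  0.001]
b2 [ 0.586 -0.575  0.084]
brick [0.787 0.034 0.176]
[[0.961, 0.278, -0.0, 0.174], [0.278, -0.961, -0.0, -0.6], [-0.0, 0.0, -1.0, 0.231], [0.0, 0.0, 0.0, 1.0]]
[[-0.001, 0.952, 0.305, 0.077], [1.0, 0.001, 0.001, -0.001], [0.0, 0.305, -0.952, -0.143], [0.0, 0.0, 0.0, 1.0]] 360.7142734508803 313.86021109667826 237.3244237307577
```

>>> step_arm --moves '[{"x": 405, "y": -299, "z": -30, "rz": 16}, {"x": 405, "y": -299, "z": -30, "rz": 16}, {"x": 405, "y": -299, "z": -30, "rz": 16}, {"x": 405, "y": -299, "z": -30, "rz": 16}, {"x": 405, "y": -299, "z": -30, "rz": 16}, {"x": 405, "y": -299, "z": -30, "rz": 16}, {"x": 405, "y": -299, "z": -30, "rz": 16}, {"x": 405, "y": -299, "z": -30, "rz": 16}, {"x": 405, "y": -299, "z": -30, "rz": 16}, {"x": 405, "y": -299, "z": -30, "rz": 16}]'

```text
$.moves[0]: bad value
```

>>> step_arm --moves '[{"x": 30, "y": -22, "z": -5, "rx": 0, "ry": 0, "rz": 2, "grip": 85}, {"x": 405, "y": -299, "z": -30, "rx": 0, "ry": 0, "rz": 16, "grip": 85}]'

```text
t: 1.17
position: [0.221, -0.5388, 0.2387]
tcp_rot: [0.0, 0.998, 0.057, -0.0]
ft_force: [1.3, 0.5, 0.2]
gripper_width: 0.995
grip_force: 0.0
```

>>> step_arm --moves '[{"x": 293, "y": -301, "z": -20, "rx": 0, "ry": 0, "rz": 7, "grip": 85}, {"x": 293, "y": -301, "z": -20, "rx": 0, "ry": 0, "rz": 7, "grip": 85}, {"x": 293, "y": -301, "z": -20, "rx": 0, "ry": 0, "rz": 7, "grip": 85}, {"x": 293, "y": -301, "z": -20, "rx": 0, "ry": 0, "rz": 7, "grip": 85}, {"x": 293, "y": -301, "z": -20, "rx": 0, "ry": 0, "rz": 7, "grip": 85}, {"x": 293, "y": -301, "z": -20, "rx": 0, "ry": 0, "rz": 7, "grip": 85}, {"x": 293, "y": -301, "z": -20, "rx": 0, "ry": 0, "rz": 7, "grip": 85}, {"x": 293, "y": -301, "z": -20, "rx": 0, "ry": 0, "rz": 7, "grip": 85}, {"x": 293, "y": -301, "z": -20, "rx": 0, "ry": 0, "rz": 7, "grip": 85}, {"x": 293, "y": -301, "z": -20, "rx": 0, "ry": 0, "rz": 7, "grip": 85}]'

```text
t: 2.0
position: [0.4747, -0.2047, 0.2589]
tcp_rot: [0.0, 1.0, -0.0, 0.0]
ft_force: [1.6, -1.2, 0.5]
gripper_width: 0.997
grip_force: 0.0
```

```bash
python3 - <<'E'
from h import *
import pickle
p=shot('wrist');p=shot('wrist');print(tool().round(3).tolist())
cv2.imwrite('pics/w1.png',p['frame']);pickle.dump(p,open('w1.pkl','wb'))
p=shot('top');pickle.dump(p,open('t1.pkl','wb'))
E
```

```text
[[1.0, 0.007, 0.003, 0.477], [0.007, -1.0, 0.002, -0.202], [0.003, -0.002, -1.0, 0.259], [0.0, 0.0, 0.0, 1.0]]
```

View pics/w1.png

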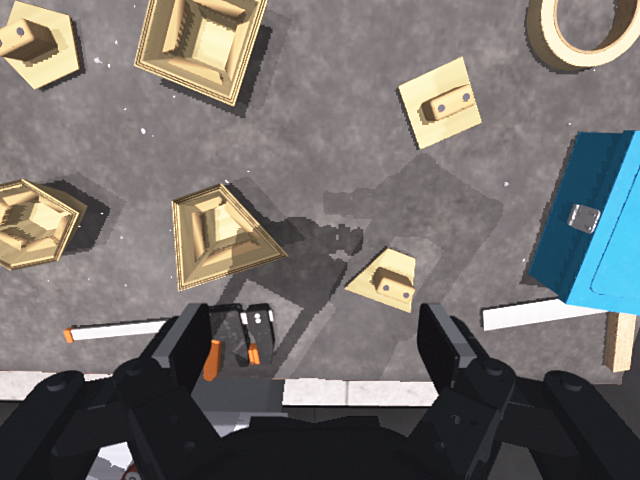

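The wrist view shows the square facet (440,103), trapezoid facet (390,283), trapezoid cell (222,235) and square cell (203,45). The next view covers the left side.

>>> step_arm --moves '[{"x": 35, "y": -325, "z": 0, "rx": 0, "ry": 0, "rz": 0, "grip": 85}, {"x": 35, "y": -325, "z": 0, "rx": 0, "ry": 0, "rz": 0, "grip": 85}, {"x": 35, "y": -325, "z": 0, "rx": 0, "ry": 0, "rz": 0, "grip": 85}, {"x": 35, "y": -325, "z": 0, "rx": 0, "ry": 0, "rz": 0, "grip": 85}, {"x": 35, "y": -325, "z": 0, "rx": 0, "ry": 0, "rz": 0, "grip": 85}, {"x": 35, "y": -325, "z": 0, "rx": 0, "ry": 0, "rz": 0, "grip": 85}, {"x": 35, "y": -325, "z": 0, "rx": 0, "ry": 0, "rz": 0, "grip": 85}, {"x": 35, "y": -325, "z": 0, "rx": 0, "ry": 0, "rz": 0, "grip": 85}, {"x": 35, "y": -325, "z": 0, "rx": 0, "ry": 0, "rz": 0, "grip": 85}]'

```text
t: 2.9
position: [0.5089, 0.1226, 0.2584]
tcp_rot: [-0.001, 1.0, 0.002, 0.0]
ft_force: [-1.1, -1.1, 0.1]
gripper_width: 0.995
grip_force: 0.0
```

```bash
python3 - <<'E'
from h import *
import pickle
p=shot('wrist');p=shot('wrist');print(tool().round(3).tolist())
cv2.imwrite('pics/w2.png',p['frame']);pickle.dump(p,open('w2.pkl','wb'))
# table-plane check + orthographic height map at 1 mm
for f in('w1','w2'):
    p=pickle.load(open(f+'.pkl','rb'));W=world(p)
    ok=(p['depth'].ravel()>0)&(abs(W[:,2])<.006);A=np.c_[W[ok,:2],np.ones(ok.sum())]
    print(f,np.linalg.lstsq(A,W[ok,2],rcond=None)[0].round(4),np.std(W[ok,2]).round(4))
E
```

```text
[[1.0, 0.001, -0.0, 0.509], [0.001, -1.0, -0.001, 0.118], [-0.0, 0.001, -1.0, 0.258], [0.0, 0.0, 0.0, 1.0]]
w1 [-0.0002  0.0003  0.0005] 0.0009
w2 [-0.0003  0.0003  0.0004] 0.0008
```

View pics/w2.png

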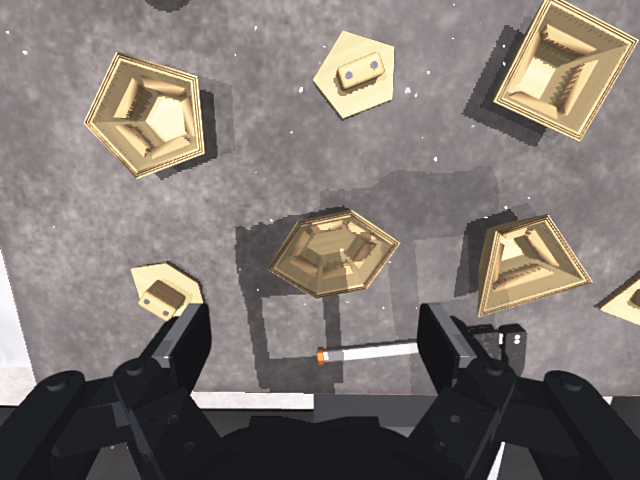

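```bash
cat > fit.py <<'E'
from h import *
import pickle
from scipy.optimize import least_squares
V=dict(trapezoid=[(0,38),(0,-38),(58,-15),(58,15)],square=[(0,30),(0,-30),(60,-30),(60,30)],
 pentagon=[(0,24),(0,-24),(40,-38),(68,0),(40,38)],hexagon=[(0,20),(0,-20),(27,-46),(54,-20),(54,20),(27,46)])
A0=dict(trapezoid=29,square=30,pentagon=34,hexagon=27)   # distance from the -x side to the origin
def poly(s,off,a):
    v=np.array(V[s],float)-[a,0];d=np.roll(v,-1,0)-v;n=np.c_[d[:,1],-d[:,0]]/np.linalg.norm(d,axis=1)[:,None]
    if (n*(v+d/2-v.mean(0))).sum()<0:n=-n
    c=(n*v).sum(1)+off; i=np.roll(np.arange(len(v)),1)
    return np.array([np.linalg.solve(np.array([n[j],n[k]]),[c[j],c[k]]) for j,k in zip(i,range(len(v)))])
def place(q,pose):
    x,y,t=pose;return q@np.array([[np.cos(t),-np.sin(t)],[np.sin(t),np.cos(t)]]).T+[x,y]
def fit(pts,s,off,yaw0s,a):
    """pts mm Nx2; outline fit of the offset polygon to the hull"""
    h=cv2.convexHull(pts.astype(np.float32))[:,0]
    b=[];
    for p,q in zip(h,np.roll(h,-1,0)):
        n=max(1,int(np.linalg.norm(q-p)));b+=[p+(q-p)*k/n for k in range(n)]
    b=np.array(b);T=poly(s,off,a);c0=h.mean(0);best=None
    def f(P):
        m=place(T,P).astype(np.float32).reshape(-1,1,2)
        return [cv2.pointPolygonTest(m,(float(x),float(y)),True) for x,y in b]
    for y0 in yaw0s:
        r=least_squares(f,[*c0,y0],loss='soft_l1',x_scale=[1,1,.02],diff_step=1e-4)
        if best is None or r.cost<best.cost:best=r
    return best.x,np.sqrt(np.mean(np.square(f(best.x))))
def blob(W,c,r,lo,hi):
    k=(np.hypot(W[:,0]-c[0],W[:,1]-c[1])<r)&(W[:,2]>lo)&(W[:,2]<hi);return W[k,:2]*1000
def load(*fs):
    out=[]
    for f in fs:
        p=pickle.load(open(f+'.pkl','rb'));W=world(p);out.append(W[p['depth'].ravel()>0])
    return np.vstack(out)
E
cat > m.py <<'E'
from fit import *
R0=dict(fh=(.392,.28),fp=(.627,.075),fs=(.572,-.32),ft=(.384,-.282),cp=(.593,.281),ch=(.459,.105),cs=(.639,-.103),ct=(.445,-.109))
N=dict(h='hexagon',p='pentagon',s='square',t='trapezoid')
ys=np.radians(np.arange(-180,180,30))
for k,c in R0.items():
    s=N[k[1]]
    for src in (['t1'],['w1'],['w2']):
        W=load(*src)
        if k[0]=='f':
            g=blob(W,c,.05,.040,.056)
            if len(g)<60: continue
            (gx,gy),wh,an=cv2.minAreaRect(g.astype(np.float32))
            P,e=fit(blob(W,(gx/1e3,gy/1e3),.07,.008,.016),s,4.4,ys,A0[s])
            ly=an if wh[0]>wh[1] else an+90   # long axis (y) heading
            d=(place(np.zeros((1,2)),P)-[gx,gy])[0]
            print(k,src,'grip',np.round((gx,gy),1),np.round(wh,1),'yaw',round((ly-90)%180,1),'outline',P[:2].round(1),round(np.degrees(P[2])%360,1),'rms',round(e,2))
        else:
            g=blob(W,c,.1,.056,.068)
            if len(g)<200: continue
            P,e=fit(g,s,16.5,ys,A0[s]);print(k,src,P[:2].round(1),round(np.degrees(P[2])%360,1),'rms',round(e,2))
E
python3 m.py
```

```text
fh ['t1'] grip [392.8 291.9] [41.  22.1] yaw 145.3 outline [395.4 295.8] 321.8 rms 3.24
fh ['w2'] grip [392.6 293.6] [40.6 20. ] yaw 143.9 outline [396.8 295. ] 154.0 rms 3.18
fp ['t1'] grip [633.7  76.2] [19.9 39.4] yaw 21.6 outline [628.6  74.7] 235.7 rms 4.44
fp ['w1'] grip [631.5  76.9] [20.2 39.8] yaw 21.4 outline [635.3  79.3] 21.0 rms 1.5
fp ['w2'] grip [630.8  78.7] [20.4 40.2] yaw 21.2 outline [635.2  79.9] 20.8 rms 0.37
fs ['t1'] grip [ 579.7 -324.6] [19.8 39.4] yaw 25.9 outline [ 585.1 -321.9] 199.1 rms 6.98
fs ['w1'] grip [ 575.8 -324.8] [20.3 39.8] yaw 24.6 outline [ 576.  -325.2] 204.4 rms 0.38
ft ['w1'] grip [ 384.1 -284.7] [39.8 20.4] yaw 158.5 outline [ 383.5 -284.9] 338.8 rms 0.29
cp ['t1'] [595.8 271.1] 20.0 rms 1.0
cp ['w2'] [594. 272.] 19.8 rms 0.35
ch ['t1'] [460.2  99.9] 192.5 rms 0.58
ch ['w1'] [458.4 100.3] 11.8 rms 11.06
ch ['w2'] [457.7 101.9] 192.1 rms 0.35
cs ['t1'] [ 633.7 -100.2] 158.6 rms 0.56
cs ['w1'] [629.  -98.1] 157.0 rms 8.1
cs ['w2'] [630.4 -98. ] 248.7 rms 0.65
ct ['t1'] [ 453.8 -100.2] 19.3 rms 0.6
ct ['w1'] [451.  -98.4] 19.1 rms 0.33
ct ['w2'] [451.  -97.5] 19.0 rms 0.21
```

```bash
cat > go.py <<'E'
import sys
from h import *
def go(x,y,z,th):
    T=tool();t0=np.arctan2(T[1,0],T[0,0]);d=np.array([x,y,z])-T[:3,3]*1000
    dr=(th-np.degrees(t0)+180)%360-180
    c,s=np.cos(t0),np.sin(t0)
    print('now',(T[:3,3]*1000).round(1),round(np.degrees(t0),1),'-> x %.1f y %.1f z %.1f rz %.1f'%(c*d[0]+s*d[1],s*d[0]-c*d[1],-d[2],-dr),'rows %.1f %.1f'%(np.linalg.norm(d)/41.7,abs(dr)/7.16),'tilt',T[:2,2].round(4))
if __name__=='__main__': go(*map(float,sys.argv[1:5]))
E
python3 go.py 392.6 293.6 100 54
```

```text
now [508.7 118.1 258.1] 0.1 -> x -115.9 y -175.6 z 158.1 rz -53.9 rows 6.3 7.5 tilt [-0.0005 -0.0012]
```

>>> step_arm --moves '[{"x": -116, "y": -175.5, "z": 158, "rx": 0, "ry": 0, "rz": -54, "grip": 50}, {"x": -116, "y": -175.5, "z": 158, "rx": 0, "ry": 0, "rz": -54, "grip": 50}, {"x": -116, "y": -175.5, "z": 158, "rx": 0, "ry": 0, "rz": -54, "grip": 50}, {"x": -116, "y": -175.5, "z": 158, "rx": 0, "ry": 0, "rz": -54, "grip": 50}, {"x": -116, "y": -175.5, "z": 158, "rx": 0, "ry": 0, "rz": -54, "grip": 50}, {"x": -116, "y": -175.5, "z": 158, "rx": 0, "ry": 0, "rz": -54, "grip": 50}, {"x": -116, "y": -175.5, "z": 158, "rx": 0, "ry": 0, "rz": -54, "grip": 50}, {"x": -116, "y": -175.5, "z": 158, "rx": 0, "ry": 0, "rz": -54, "grip": 50}, {"x": -116, "y": -175.5, "z": 158, "rx": 0, "ry": 0, "rz": -54, "grip": 50}, {"x": -116, "y": -175.5, "z": 158, "rx": 0, "ry": 0, "rz": -54, "grip": 50}]'

```text
t: 3.83
position: [0.3938, 0.2924, 0.1004]
tcp_rot: [0.0, 0.892, 0.452, 0.0]
ft_force: [-0.0, -0.6, 0.8]
gripper_width: 0.589
grip_force: 0.0
```

```bash
python3 - <<'E'
from fit import *
from go import go
p=shot('wrist');pickle.dump(p,open('w3.pkl','wb'));cv2.imwrite('pics/w3.png',p['frame'])
W=load('w3');g=blob(W,(.392,.29),.05,.040,.056);r=cv2.minAreaRect(g.astype(np.float32));print(r)
go(392.6,293.6,18,54)
E
```

```text
((391.8027648925781, 294.40185546875), (39.68233108520508, 19.944002151489258), 54.12910842895508)
now [394.2 292.7 100.9] 53.7 -> x -0.2 y -1.8 z 82.9 rz -0.3 rows 2.0 0.0 tilt [ 0.0012 -0.    ]
```

View pics/w3.png

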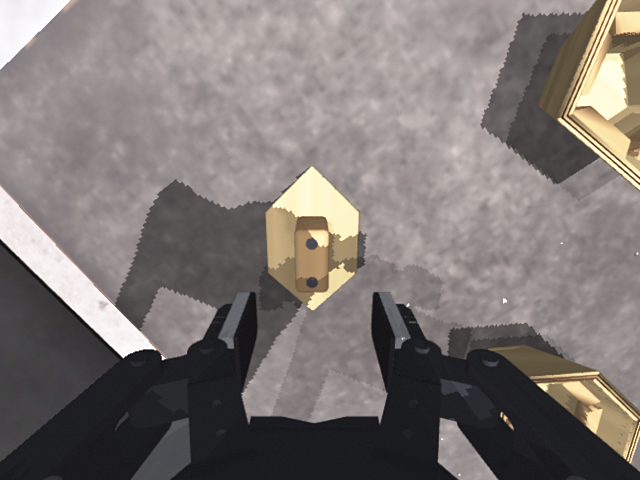

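The hexagon grip at (312,255) sits centred between the fingers, so I'll descend and close.

>>> step_arm --moves '[{"x": 0, "y": -1.5, "z": 40, "rx": 0, "ry": 0, "rz": 0, "grip": 50}, {"x": 0, "y": -1.5, "z": 70, "rx": 0, "ry": 0, "rz": 0, "grip": 50}, {"x": 0, "y": -1.5, "z": 82, "rx": 0, "ry": 0, "rz": 0, "grip": 50}, {"x": 0, "y": -1.5, "z": 82, "rx": 0, "ry": 0, "rz": 0, "grip": 50}, {"x": 0, "y": -1.5, "z": 82, "rx": 0, "ry": 0, "rz": 0, "grip": 10}, {"x": 0, "y": -1.5, "z": 82, "rx": 0, "ry": 0, "rz": 0, "grip": 10}, {"x": 0, "y": -1.5, "z": 82, "rx": 0, "ry": 0, "rz": 0, "grip": 10}, {"x": 0, "y": -1.5, "z": 82, "rx": 0, "ry": 0, "rz": 0, "grip": 10}, {"x": 0, "y": -1.5, "z": 82, "rx": 0, "ry": 0, "rz": 0, "grip": 10}, {"x": 0, "y": -1.5, "z": 82, "rx": 0, "ry": 0, "rz": 0, "grip": 10}]' --squeeze 50

```text
t: 4.72
position: [0.3937, 0.2956, 0.0204]
tcp_rot: [0.0, 0.891, 0.454, 0.002]
ft_force: [1.1, -2.0, 6.5]
gripper_width: 0.229
grip_force: 51.2
```

```bash
python3 go.py 457.7 101.9 150 102.1; python3 go.py 457.7 101.9 62 102.1
```

```text
now [393.7 295.6  20.4] 54.0 -> x -119.1 y 165.6 z -129.6 rz -48.1 rows 5.8 6.7 tilt [0.0042 0.0014]
now [393.7 295.6  20.4] 54.0 -> x -119.1 y 165.6 z -41.6 rz -48.1 rows 5.0 6.7 tilt [0.0042 0.0014]
```

>>> step_arm --moves '[{"x": 0, "y": 0, "z": -30, "rx": 0, "ry": 0, "rz": 0, "grip": 10}, {"x": 0, "y": 0, "z": -70, "rx": 0, "ry": 0, "rz": 0, "grip": 10}, {"x": -15, "y": 20, "z": -100, "rx": 0, "ry": 0, "rz": -7, "grip": 10}, {"x": -32, "y": 45, "z": -120, "rx": 0, "ry": 0, "rz": -14, "grip": 10}, {"x": -50, "y": 70, "z": -130, "rx": 0, "ry": 0, "rz": -21, "grip": 10}, {"x": -70, "y": 100, "z": -130, "rx": 0, "ry": 0, "rz": -28, "grip": 10}, {"x": -92, "y": 128, "z": -130, "rx": 0, "ry": 0, "rz": -35, "grip": 10}, {"x": -110, "y": 153, "z": -130, "rx": 0, "ry": 0, "rz": -42, "grip": 10}, {"x": -118, "y": 165.5, "z": -130, "rx": 0, "ry": 0, "rz": -48, "grip": 10}, {"x": -118, "y": 165.5, "z": -130, "rx": 0, "ry": 0, "rz": -48, "grip": 10}]'

```text
t: 5.55
position: [0.4571, 0.0993, 0.1487]
tcp_rot: [0.001, 0.629, 0.777, -0.0]
ft_force: [-0.5, 0.3, -1.2]
gripper_width: 0.225
grip_force: 50.1
```

```bash
python3 - <<'E'
from h import *
from go import go
p=shot('wrist');cv2.imwrite('pics/w4.png',p['frame']);go(457.7,101.9,62.5,102.1);print(get_obs()['grip_force'])
E
```

```text
now [456.3 101.  148.5] 101.8 -> x 0.6 y 1.6 z 86.0 rz -0.3 rows 2.1 0.0 tilt [0.0001 0.0004]
50.13160943984985
```

View pics/w4.png

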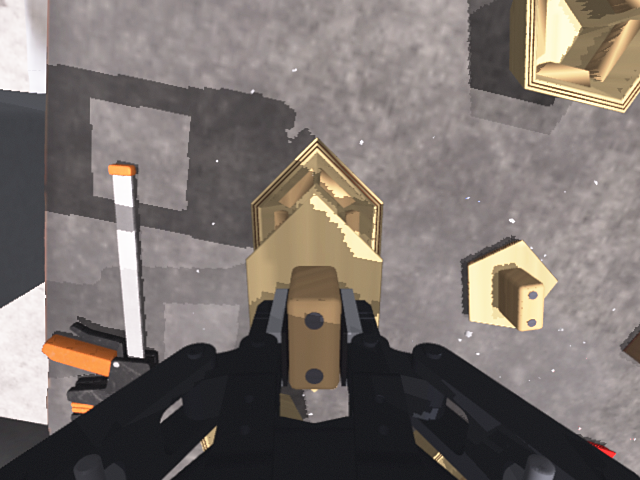

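The hexagon facet hangs aligned over its cell, with the apex at (316,190) below the cell apex at (316,140). Lowering it now.

>>> step_arm --moves '[{"x": 0.5, "y": 1.5, "z": 35, "rx": 0, "ry": 0, "rz": 0, "grip": 10}, {"x": 0.5, "y": 1.5, "z": 60, "rx": 0, "ry": 0, "rz": 0, "grip": 10}, {"x": 0.5, "y": 1.5, "z": 72, "rx": 0, "ry": 0, "rz": 0, "grip": 10}, {"x": 0.5, "y": 1.5, "z": 78, "rx": 0, "ry": 0, "rz": 0, "grip": 10}, {"x": 0.5, "y": 1.5, "z": 82, "rx": 0, "ry": 0, "rz": 0, "grip": 10}, {"x": 0.5, "y": 1.5, "z": 85, "rx": 0, "ry": 0, "rz": 0, "grip": 10}, {"x": 0.5, "y": 1.5, "z": 85, "rx": 0, "ry": 0, "rz": 0, "grip": 10}]'

```text
t: 6.18
position: [0.4582, 0.1037, 0.0646]
tcp_rot: [0.0, 0.629, 0.777, 0.001]
ft_force: [0.1, -0.2, -1.3]
gripper_width: 0.221
grip_force: 50.2
```

>>> step_arm --moves '[{"x": 0, "y": 0, "z": 1.5, "rx": 0, "ry": 0, "rz": 0, "grip": 10}, {"x": 0, "y": 0, "z": 2.5, "rx": 0, "ry": 0, "rz": 0, "grip": 10}, {"x": 0, "y": 0, "z": 2.5, "rx": 0, "ry": 0, "rz": 0, "grip": 10}]'

```text
t: 6.43
position: [0.4588, 0.1036, 0.0643]
tcp_rot: [0.0, 0.63, 0.777, 0.001]
ft_force: [-5.5, -0.6, 16.3]
gripper_width: 0.229
grip_force: 52.4
```

>>> step_arm --moves '[{"x": 0, "y": 0, "z": 1, "rx": 0, "ry": 0, "rz": 0, "grip": 32}, {"x": 0, "y": 0, "z": 1, "rx": 0, "ry": 0, "rz": 0, "grip": 32}, {"x": 0, "y": 0, "z": 1, "rx": 0, "ry": 0, "rz": 0, "grip": 32}, {"x": 0, "y": 0, "z": -10, "rx": 0, "ry": 0, "rz": 0, "grip": 32}, {"x": 0, "y": 0, "z": -40, "rx": 0, "ry": 0, "rz": 0, "grip": 36}, {"x": 0, "y": 0, "z": -80, "rx": 0, "ry": 0, "rz": 0, "grip": 50}, {"x": 0, "y": 0, "z": -120, "rx": 0, "ry": 0, "rz": 0, "grip": 50}, {"x": 0, "y": 0, "z": -120, "rx": 0, "ry": 0, "rz": 0, "grip": 50}]'

```text
t: 7.1
position: [0.4639, 0.1035, 0.1906]
tcp_rot: [0.006, 0.629, 0.777, 0.006]
ft_force: [0.9, -0.8, 1.1]
gripper_width: 0.584
grip_force: 0.0
```

```bash
cat > chk.py <<'E'
from fit import *
import sys
x,y,n=float(sys.argv[1]),float(sys.argv[2]),sys.argv[3]
p=shot('wrist');cv2.imwrite(f'pics/{n}.png',p['frame']);pickle.dump(p,open(n+'.pkl','wb'))
W=load(n);k=(np.hypot(W[:,0]-x,W[:,1]-y)<.045)&(W[:,2]>.05)&(W[:,2]<.0595)
A=np.c_[W[k,:2]-[x,y],np.ones(k.sum())];c=np.linalg.lstsq(A,W[k,2],rcond=None)[0];print('top plane (56 mm home)',c.round(4),k.sum())
g=blob(W,(x,y),.05,.084,.1);r=cv2.minAreaRect(g.astype(np.float32));print('grip',r,np.median(W[(np.hypot(W[:,0]-x,W[:,1]-y)<.03)&(W[:,2]>.07),2]))
E
python3 chk.py .4577 .1019 w5; python3 go.py 630.8 78.7 100 111.2
```

```text
top plane (56 mm home) [0.0013 0.0032 0.056 ] 6331
grip ((457.96331787109375, 102.34335327148438), (19.841039657592773, 39.44047546386719), 11.999056816101074) 0.27189369482960923
now [462.  103.3 187.3] 102.0 -> x -59.1 y 160.0 z 87.3 rz -9.2 rows 4.6 1.3 tilt [0.0129 0.0009]
```

The hexagon is home: its top plane is at 56.0 mm and level. The pentagon is next.

>>> step_arm --moves '[{"x": -59, "y": 163, "z": 50, "rx": 0, "ry": 0, "rz": -9, "grip": 50}, {"x": -59, "y": 163, "z": 85, "rx": 0, "ry": 0, "rz": -9, "grip": 50}, {"x": -59, "y": 163, "z": 85, "rx": 0, "ry": 0, "rz": -9, "grip": 50}, {"x": -59, "y": 163, "z": 85, "rx": 0, "ry": 0, "rz": -9, "grip": 50}, {"x": -59, "y": 163, "z": 85, "rx": 0, "ry": 0, "rz": -9, "grip": 50}, {"x": -59, "y": 163, "z": 85, "rx": 0, "ry": 0, "rz": -9, "grip": 50}, {"x": -59, "y": 163, "z": 85, "rx": 0, "ry": 0, "rz": -9, "grip": 50}, {"x": -59, "y": 163, "z": 85, "rx": 0, "ry": 0, "rz": -9, "grip": 50}]'

```text
t: 7.82
position: [0.6278, 0.0792, 0.0948]
tcp_rot: [-0.001, 0.567, 0.824, -0.001]
ft_force: [0.5, 0.1, 0.8]
gripper_width: 0.587
grip_force: 0.0
```

```bash
cat > pre.py <<'E'
from fit import *
from go import go
import sys
x,y,th,n=[float(v) for v in sys.argv[1:4]]+[sys.argv[4]]
p=shot('wrist');cv2.imwrite(f'pics/{n}.png',p['frame']);pickle.dump(p,open(n+'.pkl','wb'))
W=load(n);g=blob(W,(x/1e3,y/1e3),.035,.040,.056);print(cv2.minAreaRect(g.astype(np.float32)));go(x,y,18,th)
E
python3 pre.py 630.8 78.7 111.2 w6
```

```text
((630.9801635742188, 78.61768341064453), (19.897197723388672, 40.058956146240234), 20.545854568481445)
now [628.   79.3  95.8] 111.0 -> x -1.6 y 2.4 z 77.8 rz -0.2 rows 1.9 0.0 tilt [-0.0012  0.0001]
```

>>> step_arm --moves '[{"x": -1.5, "y": 2.5, "z": 40, "rx": 0, "ry": 0, "rz": 0, "grip": 50}, {"x": -1.5, "y": 2.5, "z": 68, "rx": 0, "ry": 0, "rz": 0, "grip": 50}, {"x": -1.5, "y": 2.5, "z": 77, "rx": 0, "ry": 0, "rz": 0, "grip": 50}, {"x": -1.5, "y": 2.5, "z": 77, "rx": 0, "ry": 0, "rz": 0, "grip": 30}, {"x": -1.5, "y": 2.5, "z": 77, "rx": 0, "ry": 0, "rz": 0, "grip": 10}, {"x": -1.5, "y": 2.5, "z": 77, "rx": 0, "ry": 0, "rz": 0, "grip": 10}, {"x": -1.5, "y": 2.5, "z": 77, "rx": 0, "ry": 0, "rz": 0, "grip": 10}, {"x": -1.5, "y": 2.5, "z": 77, "rx": 0, "ry": 0, "rz": 0, "grip": 10}, {"x": -1.5, "y": 2.5, "z": 77, "rx": 0, "ry": 0, "rz": 0, "grip": 10}, {"x": -1.5, "y": 2.5, "z": 77, "rx": 0, "ry": 0, "rz": 0, "grip": 10}]'

```text
t: 8.7
position: [0.6337, 0.0786, 0.021]
tcp_rot: [0.001, 0.567, 0.824, 0.001]
ft_force: [-1.2, 0.3, 5.3]
gripper_width: 0.222
grip_force: 54.6
```

```bash
python3 go.py 589.9 270.5 150 109.8
```

```text
now [633.7  78.6  21. ] 111.0 -> x 194.8 y 27.8 z -129.0 rz 1.2 rows 5.6 0.2 tilt [0.0033 0.0002]
```

>>> step_arm --moves '[{"x": 0, "y": 0, "z": -35, "rx": 0, "ry": 0, "rz": 0, "grip": 10}, {"x": 0, "y": 0, "z": -75, "rx": 0, "ry": 0, "rz": 0, "grip": 10}, {"x": 20, "y": 3, "z": -105, "rx": 0, "ry": 0, "rz": 0, "grip": 10}, {"x": 50, "y": 7, "z": -128, "rx": 0, "ry": 0, "rz": 0, "grip": 10}, {"x": 88, "y": 12, "z": -128, "rx": 0, "ry": 0, "rz": 1, "grip": 10}, {"x": 128, "y": 18, "z": -128, "rx": 0, "ry": 0, "rz": 1, "grip": 10}, {"x": 165, "y": 24, "z": -128, "rx": 0, "ry": 0, "rz": 1, "grip": 10}, {"x": 195, "y": 27, "z": -128, "rx": 0, "ry": 0, "rz": 1, "grip": 10}, {"x": 195, "y": 27, "z": -128, "rx": 0, "ry": 0, "rz": 1, "grip": 10}, {"x": 195, "y": 27, "z": -128, "rx": 0, "ry": 0, "rz": 1, "grip": 10}]'

```text
t: 9.53
position: [0.5864, 0.2718, 0.1466]
tcp_rot: [0.0, 0.572, 0.82, -0.0]
ft_force: [-0.3, -0.2, -0.7]
gripper_width: 0.225
grip_force: 53.7
```

```bash
cat > held.py <<'E'
from fit import *
from go import go
import sys
x,y,th,n,s,zs=[float(v) for v in sys.argv[1:4]]+[sys.argv[4],sys.argv[5],float(sys.argv[6])]
p=shot('wrist');cv2.imwrite(f'pics/{n}.png',p['frame']);pickle.dump(p,open(n+'.pkl','wb'));T=tool()
W=load(n);zt=T[2,3];g=blob(W,T[:2,3],.035,zt+.018,zt+.045)
print('held grip',cv2.minAreaRect(g.astype(np.float32)));go(x,y,zs,th);print(get_obs()['grip_force'])
E
python3 held.py 589.9 270.5 109.8 w7 pentagon 65
```

```text
held grip ((582.1921997070312, 276.7286376953125), (46.2534065246582, 47.35178756713867), 69.21003723144531)
now [587.  270.5 146.5] 110.1 -> x -1.0 y 2.8 z 81.5 rz 0.3 rows 2.0 0.0 tilt [-0.0003 -0.001 ]
53.69213104248047
```

View pics/w7.png

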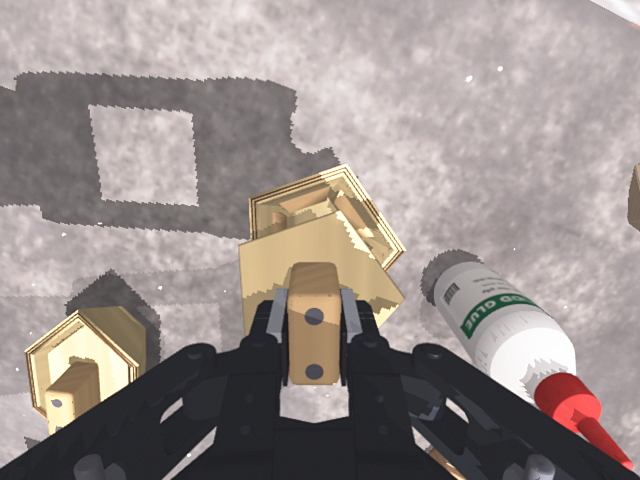

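The pentagon facet is aligned with its cell and the glue bottle is clear on the right. Lowering.

>>> step_arm --moves '[{"x": -1, "y": 2.5, "z": 35, "rx": 0, "ry": 0, "rz": 0, "grip": 10}, {"x": -1, "y": 2.5, "z": 58, "rx": 0, "ry": 0, "rz": 0, "grip": 10}, {"x": -1, "y": 2.5, "z": 68, "rx": 0, "ry": 0, "rz": 0, "grip": 10}, {"x": -1, "y": 2.5, "z": 74, "rx": 0, "ry": 0, "rz": 0, "grip": 10}, {"x": -1, "y": 2.5, "z": 78, "rx": 0, "ry": 0, "rz": 0, "grip": 10}, {"x": -1, "y": 2.5, "z": 80, "rx": 0, "ry": 0, "rz": 0, "grip": 10}, {"x": -1, "y": 2.5, "z": 82, "rx": 0, "ry": 0, "rz": 0, "grip": 10}, {"x": -1, "y": 2.5, "z": 83, "rx": 0, "ry": 0, "rz": 0, "grip": 10}, {"x": -1, "y": 2.5, "z": 83, "rx": 0, "ry": 0, "rz": 0, "grip": 10}]'

```text
t: 10.33
position: [0.5911, 0.2705, 0.0651]
tcp_rot: [0.001, 0.574, 0.819, 0.001]
ft_force: [-0.4, 0.2, -1.9]
gripper_width: 0.222
grip_force: 53.7
```

>>> step_arm --moves '[{"x": 0, "y": 0, "z": 1.5, "rx": 0, "ry": 0, "rz": 0, "grip": 10}, {"x": 0, "y": 0, "z": 2.5, "rx": 0, "ry": 0, "rz": 0, "grip": 10}, {"x": 0, "y": 0, "z": 2.5, "rx": 0, "ry": 0, "rz": 0, "grip": 10}]'

```text
t: 10.58
position: [0.5911, 0.2705, 0.065]
tcp_rot: [0.001, 0.574, 0.819, 0.0]
ft_force: [-3.8, -2.4, 10.5]
gripper_width: 0.221
grip_force: 55.2
```

>>> step_arm --moves '[{"x": 0, "y": 0, "z": 0.5, "rx": 0, "ry": 0, "rz": 0, "grip": 32}, {"x": 0, "y": 0, "z": 0.5, "rx": 0, "ry": 0, "rz": 0, "grip": 32}, {"x": 0, "y": 0, "z": 0.5, "rx": 0, "ry": 0, "rz": 0, "grip": 32}, {"x": 0, "y": 0, "z": -10, "rx": 0, "ry": 0, "rz": 0, "grip": 32}, {"x": 0, "y": 0, "z": -40, "rx": 0, "ry": 0, "rz": 0, "grip": 36}, {"x": 0, "y": 0, "z": -80, "rx": 0, "ry": 0, "rz": 0, "grip": 50}, {"x": 0, "y": 0, "z": -120, "rx": 0, "ry": 0, "rz": 0, "grip": 50}, {"x": 0, "y": 0, "z": -150, "rx": 0, "ry": 0, "rz": 0, "grip": 50}, {"x": 0, "y": 0, "z": -150, "rx": 0, "ry": 0, "rz": 0, "grip": 50}, {"x": 0, "y": 0, "z": -150, "rx": 0, "ry": 0, "rz": 0, "grip": 50}]'

```text
t: 11.42
position: [0.5922, 0.271, 0.2159]
tcp_rot: [0.002, 0.574, 0.819, 0.003]
ft_force: [-0.8, 0.3, 0.0]
gripper_width: 0.589
grip_force: 0.0
```

```bash
python3 chk.py .5899 .2705 w8; python3 go.py 576 -325 180 114.5
```

```text
top plane (56 mm home) [0.001  0.0005 0.0559] 5660
grip ((589.778076171875, 270.8067932128906), (19.38820457458496, 39.61610794067383), 20.38787269592285) 0.2974616098606938
now [590.5 270.4 212.8] 110.0 -> x -554.6 y -217.1 z 32.8 rz -4.5 rows 14.3 0.6 tilt [0.0021 0.0007]
```

The pentagon is home too. Moving to the square facet.

>>> step_arm --moves '[{"x": -555, "y": -217, "z": 32, "rx": 0, "ry": 0, "rz": -4.5, "grip": 50}, {"x": -555, "y": -217, "z": 32, "rx": 0, "ry": 0, "rz": -4.5, "grip": 50}, {"x": -555, "y": -217, "z": 32, "rx": 0, "ry": 0, "rz": -4.5, "grip": 50}, {"x": -555, "y": -217, "z": 32, "rx": 0, "ry": 0, "rz": -4.5, "grip": 50}, {"x": -555, "y": -217, "z": 32, "rx": 0, "ry": 0, "rz": -4.5, "grip": 50}, {"x": -555, "y": -217, "z": 32, "rx": 0, "ry": 0, "rz": -4.5, "grip": 50}, {"x": -555, "y": -217, "z": 32, "rx": 0, "ry": 0, "rz": -4.5, "grip": 50}, {"x": -555, "y": -217, "z": 32, "rx": 0, "ry": 0, "rz": -4.5, "grip": 50}, {"x": -555, "y": -217, "z": 32, "rx": 0, "ry": 0, "rz": -4.5, "grip": 50}, {"x": -555, "y": -217, "z": 32, "rx": 0, "ry": 0, "rz": -4.5, "grip": 50}]'

```text
t: 12.3
position: [0.578, -0.1471, 0.1862]
tcp_rot: [-0.002, 0.541, 0.841, -0.0]
ft_force: [0.5, 0.4, 0.5]
gripper_width: 0.588
grip_force: 0.0
```

```bash
python3 - <<'E'
from h import *
from go import go
cams.snapshot('wrist');cams.snapshot('wrist')
go(576,-325,100,114.5)
E
```

```text
now [ 577.9 -151.3  186.1] 114.1 -> x -157.8 y -72.7 z 86.1 rz -0.4 rows 4.7 0.1 tilt [-0.0047 -0.001 ]
```

>>> step_arm --moves '[{"x": -40, "y": -18, "z": 5, "rx": 0, "ry": 0, "rz": 0, "grip": 50}, {"x": -75, "y": -36, "z": 25, "rx": 0, "ry": 0, "rz": 0, "grip": 50}, {"x": -158, "y": -73, "z": 86, "rx": 0, "ry": 0, "rz": -0.5, "grip": 50}, {"x": -158, "y": -73, "z": 86, "rx": 0, "ry": 0, "rz": -0.5, "grip": 50}, {"x": -158, "y": -73, "z": 86, "rx": 0, "ry": 0, "rz": -0.5, "grip": 50}, {"x": -158, "y": -73, "z": 86, "rx": 0, "ry": 0, "rz": -0.5, "grip": 50}, {"x": -158, "y": -73, "z": 86, "rx": 0, "ry": 0, "rz": -0.5, "grip": 50}]'

```text
t: 12.98
position: [0.5767, -0.3187, 0.0989]
tcp_rot: [-0.004, 0.538, 0.843, 0.001]
ft_force: [-0.4, 0.5, 0.3]
gripper_width: 0.585
grip_force: 0.0
```

```bash
python3 pre.py 576 -325 114.5 w9
```

```text
((575.833740234375, -324.75982666015625), (19.727367401123047, 40.05686569213867), 24.088895797729492)
now [ 577.9 -318.2  100.7] 114.9 -> x -5.4 y -4.6 z 82.7 rz 0.4 rows 2.0 0.1 tilt [-0.0035  0.0035]
```

>>> step_arm --moves '[{"x": -5.5, "y": -4.5, "z": 35, "rx": 0, "ry": 0, "rz": 0.5, "grip": 50}, {"x": -5.5, "y": -4.5, "z": 65, "rx": 0, "ry": 0, "rz": 0.5, "grip": 50}, {"x": -5.5, "y": -4.5, "z": 82, "rx": 0, "ry": 0, "rz": 0.5, "grip": 50}, {"x": -5.5, "y": -4.5, "z": 82, "rx": 0, "ry": 0, "rz": 0.5, "grip": 30}, {"x": -5.5, "y": -4.5, "z": 82, "rx": 0, "ry": 0, "rz": 0.5, "grip": 10}, {"x": -5.5, "y": -4.5, "z": 82, "rx": 0, "ry": 0, "rz": 0.5, "grip": 10}, {"x": -5.5, "y": -4.5, "z": 82, "rx": 0, "ry": 0, "rz": 0.5, "grip": 10}, {"x": -5.5, "y": -4.5, "z": 82, "rx": 0, "ry": 0, "rz": 0.5, "grip": 10}, {"x": -5.5, "y": -4.5, "z": 82, "rx": 0, "ry": 0, "rz": 0.5, "grip": 10}, {"x": -5.5, "y": -4.5, "z": 82, "rx": 0, "ry": 0, "rz": 0.5, "grip": 10}]'

```text
t: 13.87
position: [0.5782, -0.3271, 0.0223]
tcp_rot: [0.001, 0.541, 0.841, 0.0]
ft_force: [-0.9, 0.8, 2.5]
gripper_width: 0.228
grip_force: 54.4
```

```bash
python3 go.py 630.4 -98 150 68.7
```

```text
now [ 578.2 -327.1   22.3] 114.5 -> x 186.8 y 142.5 z -127.7 rz 45.8 rows 6.4 6.4 tilt [ 0.0017 -0.001 ]
```

>>> step_arm --moves '[{"x": 0, "y": 0, "z": -35, "rx": 0, "ry": 0, "rz": 0, "grip": 10}, {"x": 0, "y": 0, "z": -75, "rx": 0, "ry": 0, "rz": 0, "grip": 10}, {"x": 20, "y": 15, "z": -105, "rx": 0, "ry": 0, "rz": 6, "grip": 10}, {"x": 45, "y": 35, "z": -127, "rx": 0, "ry": 0, "rz": 13, "grip": 10}, {"x": 75, "y": 57, "z": -127, "rx": 0, "ry": 0, "rz": 20, "grip": 10}, {"x": 106, "y": 81, "z": -127, "rx": 0, "ry": 0, "rz": 27, "grip": 10}, {"x": 137, "y": 105, "z": -127, "rx": 0, "ry": 0, "rz": 34, "grip": 10}, {"x": 167, "y": 128, "z": -127, "rx": 0, "ry": 0, "rz": 41, "grip": 10}, {"x": 187, "y": 142, "z": -127, "rx": 0, "ry": 0, "rz": 46, "grip": 10}, {"x": 187, "y": 142, "z": -127, "rx": 0, "ry": 0, "rz": 46, "grip": 10}]'

```text
t: 14.7
position: [0.6297, -0.0922, 0.1482]
tcp_rot: [-0.001, 0.826, 0.564, 0.001]
ft_force: [-0.1, -0.2, -2.3]
gripper_width: 0.226
grip_force: 54.0
```

```bash
python3 held.py 630.4 -98 68.7 w10 square 66.3
```

```text
held grip ((631.3896484375, -86.45216369628906), (46.62839889526367, 45.40736389160156), 21.847070693969727)
now [629.3 -94.9 148.1] 68.7 -> x -2.5 y 2.1 z 81.8 rz 0.0 rows 2.0 0.0 tilt [-0.      0.0003]
53.965609073638916
```

View pics/w10.png

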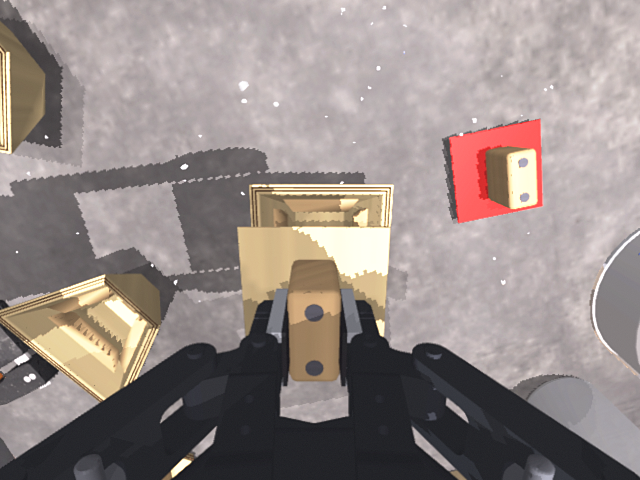

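The square facet (top edge at row 228) lies parallel to its cell mouth, at (320,200). The red decoy is clear at (497,170). Lowering.

>>> step_arm --moves '[{"x": -2, "y": 2, "z": 35, "rx": 0, "ry": 0, "rz": 0, "grip": 10}, {"x": -2, "y": 2, "z": 58, "rx": 0, "ry": 0, "rz": 0, "grip": 10}, {"x": -2, "y": 2, "z": 68, "rx": 0, "ry": 0, "rz": 0, "grip": 10}, {"x": -2, "y": 2, "z": 74, "rx": 0, "ry": 0, "rz": 0, "grip": 10}, {"x": -2, "y": 2, "z": 78, "rx": 0, "ry": 0, "rz": 0, "grip": 10}, {"x": -2, "y": 2, "z": 81, "rx": 0, "ry": 0, "rz": 0, "grip": 10}, {"x": -2, "y": 2, "z": 83, "rx": 0, "ry": 0, "rz": 0, "grip": 10}, {"x": -2, "y": 2, "z": 84, "rx": 0, "ry": 0, "rz": 0, "grip": 10}, {"x": -2, "y": 2, "z": 84, "rx": 0, "ry": 0, "rz": 0, "grip": 10}]'

```text
t: 15.5
position: [0.6315, -0.101, 0.0663]
tcp_rot: [0.001, 0.827, 0.563, 0.001]
ft_force: [-1.1, -0.2, 3.7]
gripper_width: 0.224
grip_force: 54.6
```

>>> step_arm --moves '[{"x": 0, "y": 0, "z": 1.5, "rx": 0, "ry": 0, "rz": 0, "grip": 10}, {"x": 0, "y": 0, "z": 1.5, "rx": 0, "ry": 0, "rz": 0, "grip": 10}]'

```text
t: 15.67
position: [0.6315, -0.1009, 0.0662]
tcp_rot: [0.001, 0.827, 0.563, 0.0]
ft_force: [-5.1, -0.6, 11.1]
gripper_width: 0.222
grip_force: 55.6
```

>>> step_arm --moves '[{"x": 0, "y": 0, "z": 0.5, "rx": 0, "ry": 0, "rz": 0, "grip": 32}, {"x": 0, "y": 0, "z": 0.5, "rx": 0, "ry": 0, "rz": 0, "grip": 32}, {"x": 0, "y": 0, "z": 0.5, "rx": 0, "ry": 0, "rz": 0, "grip": 32}, {"x": 0, "y": 0, "z": -10, "rx": 0, "ry": 0, "rz": 0, "grip": 32}, {"x": 0, "y": 0, "z": -40, "rx": 0, "ry": 0, "rz": 0, "grip": 36}, {"x": 0, "y": 0, "z": -80, "rx": 0, "ry": 0, "rz": 0, "grip": 50}, {"x": 0, "y": 0, "z": -120, "rx": 0, "ry": 0, "rz": 0, "grip": 50}, {"x": 0, "y": 0, "z": -120, "rx": 0, "ry": 0, "rz": 0, "grip": 50}, {"x": 0, "y": 0, "z": -120, "rx": 0, "ry": 0, "rz": 0, "grip": 50}]'

```text
t: 16.42
position: [0.6334, -0.101, 0.1879]
tcp_rot: [0.004, 0.827, 0.563, 0.003]
ft_force: [0.1, -0.5, -0.1]
gripper_width: 0.583
grip_force: 0.0
```

```bash
python3 chk.py .6304 -.098 w11; python3 go.py 384 -284.7 100 68.8
```

```text
top plane (56 mm home) [-0.0002 -0.0045  0.0561] 6410
grip ((630.4721069335938, -100.2945785522461), (40.47324752807617, 19.998504638671875), 68.09226989746094) 0.26892114235290954
now [ 631.3 -100.4  184.7] 68.5 -> x -262.1 y -162.5 z 84.7 rz -0.3 rows 7.7 0.0 tilt [ 0.0035 -0.0009]
```

The square is home, 2.3 mm off centre. The trapezoid is the last facet.

>>> step_arm --moves '[{"x": -35, "y": -22, "z": 0, "rx": 0, "ry": 0, "rz": 0, "grip": 50}, {"x": -70, "y": -44, "z": 0, "rx": 0, "ry": 0, "rz": 0, "grip": 50}, {"x": -105, "y": -66, "z": 0, "rx": 0, "ry": 0, "rz": 0, "grip": 50}, {"x": -262, "y": -162.5, "z": 84, "rx": 0, "ry": 0, "rz": -0.5, "grip": 50}, {"x": -262, "y": -162.5, "z": 84, "rx": 0, "ry": 0, "rz": -0.5, "grip": 50}, {"x": -262, "y": -162.5, "z": 84, "rx": 0, "ry": 0, "rz": -0.5, "grip": 50}, {"x": -262, "y": -162.5, "z": 84, "rx": 0, "ry": 0, "rz": -0.5, "grip": 50}, {"x": -262, "y": -162.5, "z": 84, "rx": 0, "ry": 0, "rz": -0.5, "grip": 50}, {"x": -262, "y": -162.5, "z": 84, "rx": 0, "ry": 0, "rz": -0.5, "grip": 50}, {"x": -262, "y": -162.5, "z": 84, "rx": 0, "ry": 0, "rz": -0.5, "grip": 50}]'

```text
t: 17.3
position: [0.3798, -0.2831, 0.0955]
tcp_rot: [-0.003, 0.825, 0.565, -0.0]
ft_force: [1.0, -0.5, -0.1]
gripper_width: 0.587
grip_force: 0.0
```

```bash
python3 pre.py 384 -284.7 68.7 w12
```

```text
((383.81982421875, -285.1105651855469), (39.91836929321289, 19.954179763793945), 68.49540710449219)
now [ 381.7 -283.4   96.8] 68.9 -> x -0.3 y 2.6 z 78.8 rz 0.2 rows 1.9 0.0 tilt [-0.0023  0.0031]
```

>>> step_arm --moves '[{"x": -0.5, "y": 2.5, "z": 35, "rx": 0, "ry": 0, "rz": 0, "grip": 50}, {"x": -0.5, "y": 2.5, "z": 65, "rx": 0, "ry": 0, "rz": 0, "grip": 50}, {"x": -0.5, "y": 2.5, "z": 78, "rx": 0, "ry": 0, "rz": 0, "grip": 50}, {"x": -0.5, "y": 2.5, "z": 78, "rx": 0, "ry": 0, "rz": 0, "grip": 30}, {"x": -0.5, "y": 2.5, "z": 78, "rx": 0, "ry": 0, "rz": 0, "grip": 10}, {"x": -0.5, "y": 2.5, "z": 78, "rx": 0, "ry": 0, "rz": 0, "grip": 10}, {"x": -0.5, "y": 2.5, "z": 78, "rx": 0, "ry": 0, "rz": 0, "grip": 10}, {"x": -0.5, "y": 2.5, "z": 78, "rx": 0, "ry": 0, "rz": 0, "grip": 10}, {"x": -0.5, "y": 2.5, "z": 78, "rx": 0, "ry": 0, "rz": 0, "grip": 10}, {"x": -0.5, "y": 2.5, "z": 78, "rx": 0, "ry": 0, "rz": 0, "grip": 10}]'

```text
t: 18.18
position: [0.3857, -0.2861, 0.0213]
tcp_rot: [0.001, 0.824, 0.566, 0.0]
ft_force: [-0.9, -0.4, -0.7]
gripper_width: 0.227
grip_force: 53.3
```

```bash
python3 go.py 451 -98 150 109
```

```text
now [ 385.7 -286.1   21.3] 69.0 -> x 199.1 y -6.5 z -128.7 rz -40.0 rows 5.7 5.6 tilt [ 0.0011 -0.0011]
```

>>> step_arm --moves '[{"x": 0, "y": 0, "z": -35, "rx": 0, "ry": 0, "rz": 0, "grip": 10}, {"x": 0, "y": 0, "z": -75, "rx": 0, "ry": 0, "rz": 0, "grip": 10}, {"x": 22, "y": -1, "z": -105, "rx": 0, "ry": 0, "rz": -6, "grip": 10}, {"x": 52, "y": -2, "z": -128, "rx": 0, "ry": 0, "rz": -13, "grip": 10}, {"x": 90, "y": -3, "z": -128, "rx": 0, "ry": 0, "rz": -20, "grip": 10}, {"x": 128, "y": -4, "z": -128, "rx": 0, "ry": 0, "rz": -27, "grip": 10}, {"x": 166, "y": -5, "z": -128, "rx": 0, "ry": 0, "rz": -34, "grip": 10}, {"x": 199, "y": -6.5, "z": -128, "rx": 0, "ry": 0, "rz": -40, "grip": 10}, {"x": 199, "y": -6.5, "z": -128, "rx": 0, "ry": 0, "rz": -40, "grip": 10}, {"x": 199, "y": -6.5, "z": -128, "rx": 0, "ry": 0, "rz": -40, "grip": 10}]'

```text
t: 19.02
position: [0.4506, -0.0963, 0.1487]
tcp_rot: [0.0, 0.58, 0.815, -0.0]
ft_force: [-0.5, 0.1, -1.2]
gripper_width: 0.222
grip_force: 53.3
```

```bash
python3 held.py 451 -98 109 w13 trapezoid 65.3
```

```text
held grip ((446.5744934082031, -91.36685943603516), (46.305606842041016, 47.620155334472656), 67.73814392089844)
now [450.4 -97.4 148.6] 109.0 -> x -0.8 y 0.3 z 83.3 rz 0.0 rows 2.0 0.0 tilt [ 0.0001 -0.0007]
53.3136123418808
```

View pics/w13.png

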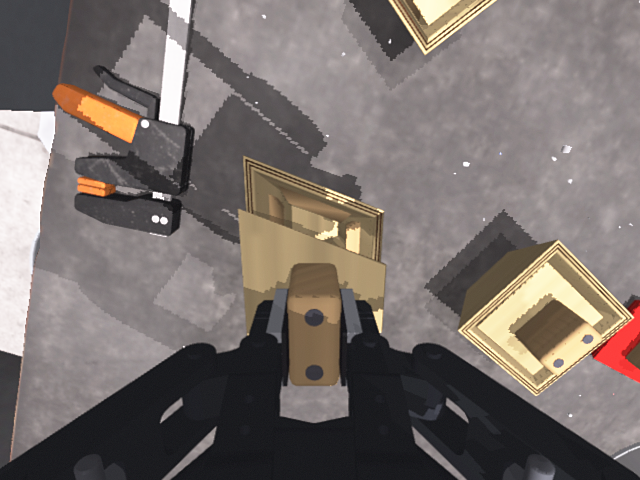

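The trapezoid facet (slanted edge from (240,212) to (385,265)) is parallel to its cell mouth, with the long side to the left as the cell has it. Lowering.

>>> step_arm --moves '[{"x": -1, "y": 0.5, "z": 35, "rx": 0, "ry": 0, "rz": 0, "grip": 10}, {"x": -1, "y": 0.5, "z": 60, "rx": 0, "ry": 0, "rz": 0, "grip": 10}, {"x": -1, "y": 0.5, "z": 70, "rx": 0, "ry": 0, "rz": 0, "grip": 10}, {"x": -1, "y": 0.5, "z": 76, "rx": 0, "ry": 0, "rz": 0, "grip": 10}, {"x": -1, "y": 0.5, "z": 80, "rx": 0, "ry": 0, "rz": 0, "grip": 10}, {"x": -1, "y": 0.5, "z": 82, "rx": 0, "ry": 0, "rz": 0, "grip": 10}, {"x": -1, "y": 0.5, "z": 84, "rx": 0, "ry": 0, "rz": 0, "grip": 10}, {"x": -1, "y": 0.5, "z": 85.5, "rx": 0, "ry": 0, "rz": 0, "grip": 10}, {"x": -1, "y": 0.5, "z": 85.5, "rx": 0, "ry": 0, "rz": 0, "grip": 10}]'

```text
t: 19.82
position: [0.4525, -0.0993, 0.0652]
tcp_rot: [0.001, 0.581, 0.814, -0.0]
ft_force: [-2.5, -0.2, 6.5]
gripper_width: 0.226
grip_force: 54.3
```

>>> step_arm --moves '[{"x": 0, "y": 0, "z": 1, "rx": 0, "ry": 0, "rz": 0, "grip": 10}, {"x": 0, "y": 0, "z": 0.5, "rx": 0, "ry": 0, "rz": 0, "grip": 32}, {"x": 0, "y": 0, "z": 0.5, "rx": 0, "ry": 0, "rz": 0, "grip": 32}, {"x": 0, "y": 0, "z": 0.5, "rx": 0, "ry": 0, "rz": 0, "grip": 32}, {"x": 0, "y": 0, "z": -10, "rx": 0, "ry": 0, "rz": 0, "grip": 32}, {"x": 0, "y": 0, "z": -40, "rx": 0, "ry": 0, "rz": 0, "grip": 36}, {"x": 0, "y": 0, "z": -80, "rx": 0, "ry": 0, "rz": 0, "grip": 50}, {"x": 0, "y": 0, "z": -120, "rx": 0, "ry": 0, "rz": 0, "grip": 50}, {"x": 0, "y": 0, "z": -150, "rx": 0, "ry": 0, "rz": 0, "grip": 50}, {"x": 0, "y": 0, "z": -150, "rx": 0, "ry": 0, "rz": 0, "grip": 50}]'

```text
t: 20.65
position: [0.4562, -0.1002, 0.222]
tcp_rot: [0.008, 0.581, 0.814, 0.002]
ft_force: [0.7, -0.1, 1.4]
gripper_width: 0.581
grip_force: 0.0
```

```bash
python3 chk.py .451 -.098 w14; python3 - <<'E'
from h import *
p=shot('top');cv2.imwrite('pics/t2.png',p['frame'])
E
```

```text
top plane (56 mm home) [ 0.0033 -0.004   0.056 ] 4480
grip ((451.64959716796875, -99.7087173461914), (19.956785202026367, 39.582523345947266), 19.1184024810791) 0.30287239698460366
```

View pics/t2.png

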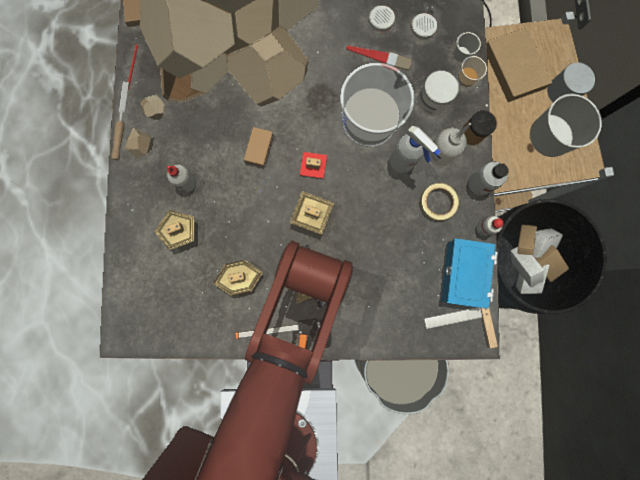

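All four facets are home. The glue bottle (179,178) and the tape (440,202) are unmoved.

```bash
python3 -c "
from cell import job;print(job.job_done())"
```

```text
the job is handed in; nothing more can be done
None
```

All four facets are seated level in their own cells and released, with the glue bottle and tape unmoved; I handed the job in at about 21 s, but it returned no verdict.

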